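Put the caliper away in its snap-shut case

ROBOT

A 7-joint arm with a two-finger parallel gripper is mounted at the origin on the work surface. World frame = base frame: x ahead of the robot, y to its left, z up, the work surface at z = 0. Lengths are in m, angles in rad, forces in N, time in s.
With the tool pointing down it reaches from about 0.425 to 0.875 m from the base axis. Payload 4.7 kg.
Tool frame: the origin (TCP) lies between the finger pads; the fingertips stand 11 mm ahead of it and the grasp point (between the pads) lies 8 mm behind it (ctrl.tip_reach is the distance from the TCP to the fingertips, in m); z points along the fingers, y is the direction in which the jaws open and shut (so a half turn about z gives the same grasp; the last joint's range is limited). The gripper opens to 87 mm and grips with 3 to 60 N. Pads are 19 mm wide; open, the fingers measure 117 mm over their backs; the gripper's body (75 mm by 190 mm) begins 51 mm behind the grasp point.
Start: joints at [1.156, 0.321, -0.07, 1.45, 0.023, 1.371, -0.057], TCP at [0.27, -0.591, 0.234] pointing down, gripper open.
Joint ranges: [-2.86, 2.86], [-0.3, 2.09], [-1.38, 1.24], [0.06, 2.45], [-1.56, 4.7], [0.09, 2.05], [-2.69, 2.69]. Speed limits (rad/s): [2.57, 2.57, 3.14, 3.14, 3.14, 3.14, 3.14].

INTERFACE

Orientations are given as a rotation vector (axis times angle).
In Python, from bench import ctrl gives the robot as it stands. The module is installed in compiled form; this text tells all that it offers.
- The arm moves only by the tool move_arm, never from a script. Its argument "rows" is a list of rows, each an object with "xyz": the shift along the tool's x, y, z in cm, a list of three; "twist": the turn, a rotation vector about the tool's x, y, z in rad, a list of three; "grip": the closure, from 0 (fully open) to 1 (shut). A call has 1 to 5 rows; each row is the pose to reach, as a shift and turn from the pose commanded when the call began, along the tool's axes at that moment; what a row does not reach only later rows make up. A row lasts 1/10 s, in which the tool goes at most 50 mm and 8.59 degrees, less where a joint would pass 70% of its speed; a pose out of reach is approached as far as the arm can. A call with a gripper value outside its range is refused whole. The fingers move at their own pace and stop on an object; "force" is the grip in N (left out, the last holds). Time passes only in rows, so rows that repeat a pose let the fingers close. It gives the time, the measured TCP pose, the force and the opening at its end, in the units of the state.
- ctrl.get_state(): the state, without advancing time (a new reading comes with each control period).
- ctrl.get_image(name): name is "scene" or "top" or "wrist"; returns (picture, depth): 400x640x3 uint8, blue, green, red; 400x640 float32, m along the optical axis (not along the pixel's ray), 0 where there is no reading.
- ctrl.camera_info(name): a dict with "mtx" (3x3 intrinsics, pixels), "k1" (the pictures are not rectified: a ray, as slopes to the right and down, at radius r is drawn at 1 + k1 r^2 times it, then the intrinsics apply), "world_from_camera" (4x4, takes a point from camera to world coordinates). Camera axes: x right, y down, z forward; pixel columns grow to the right and rows downward; lengths in m; the calibration is good to about 2 mm. A picture is of the moment at which its call begins: read the wrist's pose just before it. camera_info takes no time and is no camera call; for the wrist camera it gives the pose at the moment of the call.
- ctrl.close_job(): hands the job in, once; it reports no verdict.
The state is a dict: "time": time; "joint_positions": joint angles; "qd": joint speeds; "joint_torque": joint torques, N m; "position": TCP position; "tool_rot": TCP orientation; "ft_force": force on the tool from outside, world axes, zero at the start; "torque": the same for the moment, N m; "grip_width": opening from 0.0 (shut) to 1.0 (fully open).
Only numpy, scipy, OpenCV 4.12 (cv2) and the standard library are available. Lean on these libraries where they do the work, as an engineer would, in place of code of your own. Each camera call takes 0.05 s, during which the arm holds its last target. There are 200 camera calls.

TASK

Put the digital caliper away: lay it gently in the moulded tray of its open orange case, display up, jaws in the wide pocket with the long jaws towards the catch, so that it lies fully home. Then swing the lid shut and press down its free edge, just above the catch, until the sprung catch clicks and holds the lid shut by itself, never pushing on the case or lid with more than 20 N. Leave everything else on the bench where it is.

Things in the scene. Friction and masses are not known exactly. Their poses are not given: they have to be found in the camera images.
- case: Orange caliper case, 120 (x) by 264 mm (y). Origin: centre of the shell's underside, 8 to 12 mm above the bench on four soft rubber feet stuck to the bench (it cannot slide, but sinks some mm while pressed). x runs from hinge side to catch side, y along it, z up. Above the origin: tray floor 4, tray ribs to 16, rim 20, top of the shut lid 28 mm. Walls 4 mm.
- seat (a point): Where caliper_mid lies when the caliper is fully home (flat on the tray floor): case x 0, y -34, z 11.5 mm; axes as the case's. Seen from this point: beam slot x -11 to +11, y +108 to +156 mm; jaw pocket x -28 to +50, y -88 to -38 mm; between them an open finger well, x -56 to +56 mm. The caliper has about 3 mm play sideways, 4 mm lengthways.
- caliper_mid (a point): Balance point of the loose digital caliper (170 g), half-way up its black housing. Grip the housing: 38 mm wide (x -19 to 19), y -52 to 22, 15 mm thick (this point 7.5 mm up). Steel beam y -84 to 152, 16 mm wide; long jaws to x +48, short to x -24, at y -87 to -53; beam and jaws are 3 to 7 mm above the underside. z up (display). Stowed, its axes point as the case's.
- lid (a joint): Lid angle, rad: 0 fully shut, 1.57 upright, up to 2.1 leaning back past the hinge. Lid 120 mm deep, 264 wide, 8 thick, 150 g, on a springy hinge: stays put wide open, springs up if let go uncaught when nearly shut. The catch resists from 0.04 rad, takes 10 to 14 N at the free edge, and clicks only within 1 mm of the rigid rim. Caught the lid reads about 0.01; uncaught over 0.03.
- lid_edge (a point): Where to press: outer face of the lid, 108 mm from the hinge line (12 mm inside the free edge), at the middle, just above the catch. Its x points along the lid from hinge to free edge, z out of the outer face. Nearer the hinge the catch needs much more force.
- lid_hinge (a point): Middle of the hinge line: case x -60, z 20 mm; does not turn with the lid; axes as the case's, hinge line along y. With the lid at angle a, a point r along the lid and h outward (outer face h = 8 mm) lies at x = r cos a - h sin a, z = r sin a + h cos a from here.
- cup: Bystander: frosted plastic cup, 80 mm across, 115 mm high. Origin under its centre.
- bottle: Bystander: brown glass bottle, 62 mm across, 225 mm high. Origin under its centre.
- block: Bystander: dark hardwood handle block, 42 by 200 (y) by 32 mm. Origin under its centre.
- knife_blank: Bystander: forged dark steel knife blank, about 28 mm by 260 (y) by 5 mm. Origin under its middle.
- marker: Bystander: red and black marker pen, 14 mm thick, 130 mm long (y), lying. Origin under its middle.
- lighter: Bystander: black pocket lighter, 24 by 75 (y) by 12 mm, lying. Origin under its middle.
- lens_cap: Bystander: black lens cap, 62 mm across, 8 mm high. Origin under its centre.
- catch (a joint): Sprung bolt in the black housing on the middle of the case's +x wall (out to case x = 81 mm, 43 mm wide). 0 m = home; the lid's tongue pushes it out by about 3 mm and it snaps back to 0 as the lid clicks shut.

How it is judged:
By the outcome, as a careful person would: the job done as asked, in the order asked, and still so for the second after the job is handed in, with the robot touching nothing.
It also fails if it takes over 62 s, if anything falls off the work surface, if the arm or the gripper's body presses on something with over 40 N, if the wrist force passes 120 N, or if a joint passes its speed limit or range.

## Working session

There is one attempt and no reset: what is moved stays moved. The work goes in short steps, Python scripts to look and compute and a tool call to move; the robot and the scene stay as the last step left them, time stands still between calls to the robot, and variables do not carry over. Pictures are saved under pics/ and viewed, about 8 in all and at most 12, crops included, and the job is handed in when it is done.

Besides the shell and the picture viewer there is one more tool, called after ">>>" as name(argument=value, ...), one argument or row to a line, values as JSON. move_arm: Moves the arm, as the interface text tells. Its arguments: {"type":"object","properties":{"rows":{"type":"array"},"force":{"type":"number"}},"required":["rows"]}

```bash
mkdir -p pics
cat > h.py <<'E'
import numpy as np, cv2
from scipy.spatial.transform import Rotation as R
from bench import ctrl
def shot(n,save=None):
    info=ctrl.camera_info(n); im,d=ctrl.get_image(n)
    if save: cv2.imwrite('pics/'+save,im); 
    return im,d,info
def ray(info,uv):
    uv=np.atleast_2d(np.float64(uv)); K=np.array(info['mtx']); 
    p=np.c_[(uv[:,0]-K[0,2])/K[0,0],(uv[:,1]-K[1,2])/K[1,1]]
    q=p.copy()
    for _ in range(20): q=p/(1+info['k1']*(q**2).sum(1,keepdims=True))
    T=np.array(info['world_from_camera']); return T[:3,3],np.c_[q,np.ones(len(q))]@T[:3,:3].T
def plane(info,uv,z):
    o,d=ray(info,uv); return o+d*((z-o[2])/d[:,2:])
def cloud(info,d):
    h,w=d.shape; u,v=np.meshgrid(np.arange(w),np.arange(h)); o,r=ray(info,np.c_[u.ravel(),v.ravel()])
    return (o+r*d.reshape(-1,1)).reshape(h,w,3)
def proj(info,P):
    T=np.linalg.inv(np.array(info['world_from_camera'])); c=np.atleast_2d(P)@T[:3,:3].T+T[:3,3]; s=c[:,:2]/c[:,2:]
    s=s*(1+info['k1']*(s**2).sum(1,keepdims=True)); K=np.array(info['mtx']); return s*[K[0,0],K[1,1]]+K[:2,2]
def st():
    s=ctrl.get_state(); print('t',round(s['time'],2),'p',np.round(s['position'],4),'rot',np.round(s['tool_rot'],3),'f',np.round(s['ft_force'],1),'w',round(s['grip_width'],3)); return s
E
python3 - <<'E'
from h import *
s=st(); print(R.from_rotvec(s['tool_rot']).as_matrix().round(3)); print(ctrl.tip_reach)
a,d,i=shot('top','top0.png'); b,d2,i2=shot('scene','scene0.png')
np.savez('top0.npz',d=d)
for k in (i,i2): print({x:np.round(y,3).tolist() for x,y in k.items()})
E
```

```text
t 0.0 p [ 0.27   -0.5907  0.2325] rot [-3.068e+00 -6.680e-01  1.000e-03] f [0.3 0.5 0.1] w 1.001
[[ 0.909  0.416 -0.001]
 [ 0.416 -0.909  0.002]
 [-0.    -0.002 -1.   ]]
0.011
{'mtx': [[361.472, 0.0, 316.966], [0.0, 361.472, 199.171], [0.0, 0.0, 1.0]], 'k1': -0.011, 'world_from_camera': [[-0.01, -0.988, 0.152, 0.432], [-1.0, 0.011, 0.01, -0.005], [-0.011, -0.152, -0.988, 0.954], [0.0, 0.0, 0.0, 1.0]]}
{'mtx': [[454.906, 0.0, 319.755], [0.0, 454.906, 199.625], [0.0, 0.0, 1.0]], 'k1': -0.114, 'world_from_camera': [[-0.304, 0.765, -0.568, 1.244], [0.953, 0.244, -0.182, 0.209], [-0.001, -0.596, -0.803, 1.041], [0.0, 0.0, 0.0, 1.0]]}
```

View pics/top0.png

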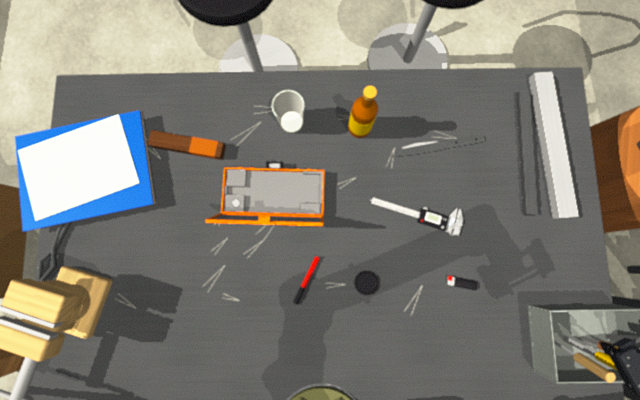

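View pics/scene0.png

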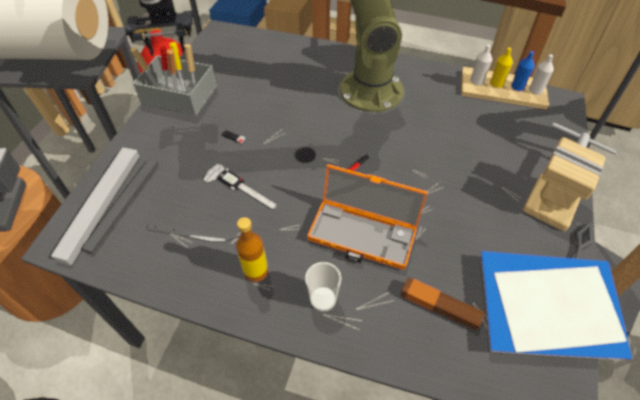

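The top view shows the case at about (273,192), with the catch up (+x) and the lid upright at the hinge. The caliper is at (435,218), display up, with its jaws to the right. The scene view agrees.

Run:
```python
from h import *
i=ctrl.camera_info('top'); im=cv2.imread('pics/top0.png'); d=np.load('top0.npz')['d']
C=cloud(i,d); hsv=cv2.cvtColor(im,cv2.COLOR_BGR2HSV)
m=cv2.inRange(hsv,(5,150,90),(20,255,255)); m[:,:200]=0;m[:,335:]=0;m[:155]=0;m[240:]=0
P=C[m>0]; P=P[np.isfinite(P).all(1)]
print('orange z hist',np.histogram(P[:,2],bins=np.arange(-.02,.2,.01)))
# rim: z .02-.045
r=P[(P[:,2]>.018)&(P[:,2]<.045)]; print(cv2.minAreaRect(r[:,:2].astype(np.float32)),np.median(r[:,2]))
l=P[P[:,2]>.06]; print('lid',l.min(0),l.max(0))
# caliper
w=np.zeros(m.shape,bool); w[190:242,362:472]=True
g=(im.max(2)>120)&w; 
Q=plane(i,np.argwhere(g)[:,::-1],.005); print(len(Q),cv2.minAreaRect(Q[:,:2].astype(np.float32)))
for n,uv in dict(tail=(371,200),disp=(434,217),jtop=(463,208),jbot=(457,234)).items(): print(n,plane(i,uv,.005).round(3))
print('bench z near',np.median(C[150:160,340:345,2]))
c1=cv2.resize(im[150:240,200:340],None,fx=5,fy=5,interpolation=cv2.INTER_CUBIC); c2=cv2.resize(im[185:245,360:480],(700,350),interpolation=cv2.INTER_CUBIC)
c2=c2[:150*2]; cv2.imwrite('pics/crop1.png',np.vstack([c1,cv2.resize(im[185:245,360:480],(700,350))])[:, :][::1] if 0 else cv2.resize(np.vstack([c1,cv2.resize(im[185:245,360:480],(700,350))]),(525,600)))
```

```text
orange z hist (array([  0, 103,  75,  31, 205, 500,   9,   5,   3,   6,   1,   9,  40,
        54,   7,   3, 362, 100,   1,   0,   0]), array([-0.02, -0.01,  0.  ,  0.01,  0.02,  0.03,  0.04,  0.05,  0.06,
        0.07,  0.08,  0.09,  0.1 ,  0.11,  0.12,  0.13,  0.14,  0.15,
        0.16,  0.17,  0.18,  0.19]))
((0.6070034503936768, 0.15187104046344757), (0.3328550457954407, 0.1570502668619156), 85.20136260986328) 0.03154806896802165
lid [ 0.43169958 -0.00846907  0.0601514 ] [0.53142055 0.2534713  0.95392907]
967 ((0.5297023057937622, -0.2542635202407837), (0.2463814616203308, 0.07366583496332169), 81.83772277832031)
tail [[ 0.574 -0.139  0.005]]
disp [[ 0.527 -0.303  0.005]]
jtop [[ 0.55  -0.381  0.005]]
jbot [[ 0.482 -0.36   0.005]]
bench z near -1.4005360467306271e-05
```

View pics/crop1.png

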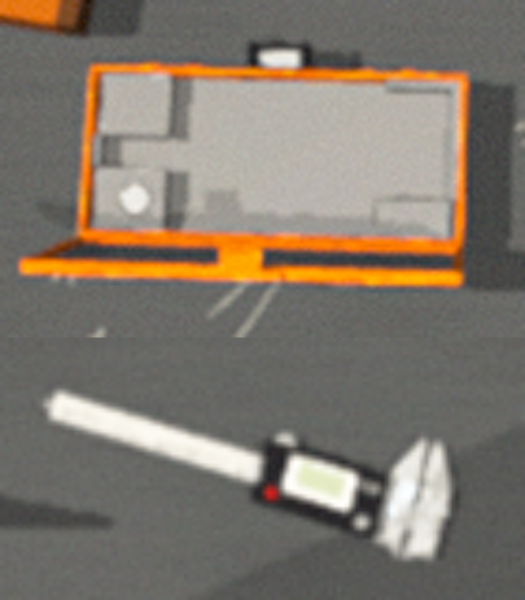

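The crop shows that the long jaws already point up in the image (towards +x), with the beam to the left. I'll move the wrist camera over the caliper.

```bash
cat >> h.py <<'E'
def tgt(p,yaw,tilt=0):
    "yaw: angle of tool y from world x; tilt: turn about tool x"
    Y=np.array([np.cos(yaw),np.sin(yaw),0]);Z=np.array([0,0,-1.]);X=np.cross(Y,Z)
    Rt=R.from_matrix(np.c_[X,Y,Z])*R.from_rotvec([tilt,0,0])
    s=ctrl.get_state(); R0=R.from_rotvec(s['tool_rot'])
    print('cm',(R0.inv().apply(np.array(p)-s['position'])*100).round(2),'twist',(R0.inv()*Rt).as_rotvec().round(3))
E
python3 - <<'E'
from h import *
tgt([.50,-.26,.25],-.279)
i=ctrl.camera_info('wrist');s=ctrl.get_state();T=np.array(i['world_from_camera']);R0=R.from_rotvec(s['tool_rot']).as_matrix()
print('cam in tool',(R0.T@(T[:3,3]-s['position'])).round(3),(R0.T@T[:3,:3]).round(2),np.array(i['mtx']).round(0)[0])
C=cloud(ctrl.camera_info('top'),np.load('top0.npz')['d'])
print('lid edge', C[219:226,230:320:20].reshape(-1,3)[::3].round(3))
E
```

```text
cm [ 34.67 -20.52  -1.71] twist [-0.002 -0.001 -0.863]
cam in tool [ 0.065  0.    -0.152] [[-0.   -0.97 -0.24]
 [ 1.   -0.   -0.  ]
 [ 0.   -0.24  0.97]] [292.   0. 318.]
lid edge [[0.517 0.209 0.104]
 [0.518 0.069 0.08 ]
 [0.514 0.16  0.112]
 [0.515 0.021 0.085]
 [0.508 0.109 0.145]
 [0.506 0.199 0.146]
 [0.505 0.064 0.148]
 [0.504 0.154 0.146]
 [0.502 0.019 0.146]
 [0.501 0.108 0.149]
 [0.512 0.235 0.002]
 [0.498 0.064 0.145]]
```

>>> move_arm(
  rows=[
    {"xyz":[34.7,-20.5,-1.7],"twist":[0,0,-0.863],"grip":0},
    {"xyz":[34.7,-20.5,-1.7],"twist":[0,0,-0.863],"grip":0},
    {"xyz":[34.7,-20.5,-1.7],"twist":[0,0,-0.863],"grip":0},
    {"xyz":[34.7,-20.5,-1.7],"twist":[0,0,-0.863],"grip":0},
    {"xyz":[34.7,-20.5,-1.7],"twist":[0,0,-0.863],"grip":0},
  ],
)

```text
time: 0.6
position: [0.4136, -0.3842, 0.2439]
tool_rot: [-2.606, -1.754, 0.001]
ft_force: [0.7, 0.0, 0.8]
grip_width: 0.999
```

```bash
python3 -c "
from h import *
st();tgt([.50,-.26,.25],-.279)"
```

```text
t 0.6 p [ 0.4136 -0.3842  0.2439] rot [-2.606e+00 -1.754e+00  1.000e-03] f [0.7 0.  0.8] w 0.999
cm [14.76  3.32 -0.62] twist [-0.     0.    -0.107]
```

>>> move_arm(
  rows=[
    {"xyz":[14,3.3,-0.5],"twist":[0,0,-0.1],"grip":0},
    {"xyz":[14,3.3,-0.5],"twist":[0,0,-0.1],"grip":0},
    {"xyz":[14,3.3,-0.5],"twist":[0,0,-0.1],"grip":0},
    {"xyz":[14,3.3,-0.5],"twist":[0,0,-0.1],"grip":0},
    {"xyz":[14,3.3,-0.5],"twist":[0,0,-0.1],"grip":0},
  ],
)

```text
time: 1.1
position: [0.4974, -0.2683, 0.2487]
tool_rot: [-2.518, -1.878, 0.001]
ft_force: [-0.8, -0.8, -0.9]
grip_width: 0.997
```

Run:
```python
from h import *
st(); im,d,i=shot('wrist','w1.png'); np.savez('w1.npz',d=d,T=i['world_from_camera'])
b,_,_=shot('scene','s1.png'); c=b[80:300,120:400]
cv2.imwrite('pics/v1.png',np.vstack([im,cv2.resize(c,(640,503))[:, :]])[:900][:,:] if 0 else np.hstack([cv2.resize(im,(480,300)),cv2.resize(c,(320,251),interpolation=cv2.INTER_CUBIC)[0:251].repeat(1,0) if 0 else cv2.copyMakeBorder(cv2.resize(c,(320,251)),0,49,0,0,cv2.BORDER_CONSTANT)]))
```

```text
t 1.1 p [ 0.4974 -0.2683  0.2487] rot [-2.518e+00 -1.878e+00  1.000e-03] f [-0.8 -0.8 -0.9] w 0.997
```

View pics/v1.png

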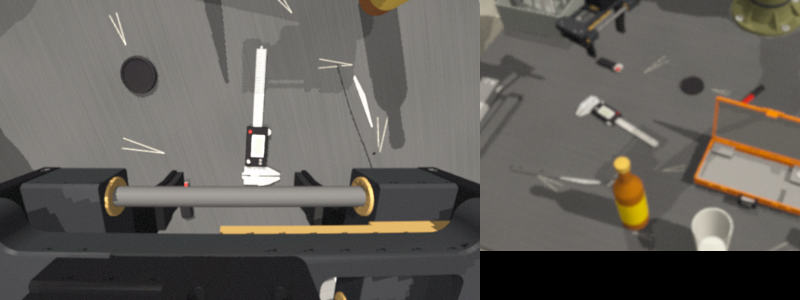

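The wrist view shows the caliper upright in the image: beam end at about (350,62), housing at (343,193) and jaws at (345,235) full-res. The gripper body runs along tool y.

Run:
```python
from h import *
im=cv2.imread('pics/w1.png'); z=np.load('w1.npz'); i=ctrl.camera_info('wrist'); i['world_from_camera']=z['T']
g=im.min(2); m=np.zeros(g.shape,np.uint8); m[50:250,315:385]=(g[50:250,315:385]>150)*255
n,l,s,_=cv2.connectedComponentsWithStats(m); k=[j for j in range(1,n) if s[j,4]>80]; print(s[k])
b=max(k,key=lambda j:s[j,3]); uv=np.argwhere(l==b)[:,::-1]
P=plane(i,uv,.007)[:,:2]; vx,vy,x0,y0=cv2.fitLine(P.astype(np.float32),cv2.DIST_HUBER,0,.01,.01).ravel()
v=np.array([vx,vy]); v*=np.sign(v[1]); c=np.array([x0,y0]); t=(P-c)@v; tail=c+v*t.max(); 
print('beam dir deg',np.degrees(np.arctan2(-v[0],v[1])),'tail',tail,'t range',t.min(),t.max(),'mid',tail-.152*v)
mid=tail-.152*v
# dark housing extent
rest=im.max(2)<60; mm=np.zeros(g.shape,np.uint8); mm[150:225,315:375]=rest[150:225,315:375]*255
n,l,s,_=cv2.connectedComponentsWithStats(mm); j=1+np.argmax(s[1:,4]); print(s[j])
Q=plane(i,np.argwhere(l==j)[:,::-1],.013)[:,:2]-mid; nx=np.array([v[1],-v[0]]); a=Q@nx; tt=Q@v
print('housing x',np.percentile(a,[1,99]),'y',np.percentile(tt,[1,99]))
yaw=np.arctan2(nx[1],nx[0]);print('yaw',yaw); tgt([*mid,.10],yaw); print([mid, yaw])
```

```text
[[ 337   61   19  108 1436]
 [ 334  179   20   31  540]
 [ 322  221   52   27 1078]]
beam dir deg -18.627466 tail [ 0.57465894 -0.13704501] t range -0.06746123735323431 0.06676428242193215 mid [ 0.52610807 -0.28108254]
[347 169  10  52 159]
housing x [0.00689458 0.01935997] y [-0.05317614  0.01722087]
yaw -0.32511064
cm [-0.09  3.2  14.86] twist [-0.001  0.001  0.031]
[array([ 0.52610807, -0.28108254]), np.float32(-0.32511064)]
```

```bash
python3 -c "
from h import *
tgt([.57,.04,.30],-.02)"
```

```text
cm [31.9  -1.93 -5.16] twist [-0.001  0.001 -0.274]
```

>>> move_arm(
  rows=[
    {"xyz":[0,0,-5],"twist":[0,0,-0.27],"grip":0},
    {"xyz":[31.9,-1.9,-5.2],"twist":[0,0,-0.27],"grip":0},
    {"xyz":[31.9,-1.9,-5.2],"twist":[0,0,-0.27],"grip":0},
    {"xyz":[31.9,-1.9,-5.2],"twist":[0,0,-0.27],"grip":0},
    {"xyz":[31.9,-1.9,-5.2],"twist":[0,0,-0.27],"grip":0},
  ],
)

```text
time: 1.7
position: [0.5428, -0.0755, 0.3004]
tool_rot: [2.25, 2.191, -0.001]
ft_force: [-0.0, -1.1, -0.9]
grip_width: 0.999
```

>>> move_arm(
  rows=[
    {"xyz":[11,-0.5,0],"twist":[0,0,0],"grip":0},
    {"xyz":[11,-0.5,0],"twist":[0,0,0],"grip":0},
    {"xyz":[11,-0.5,0],"twist":[0,0,0],"grip":0},
    {"xyz":[11,-0.5,0],"twist":[0,0,0],"grip":0},
  ],
)

```text
time: 2.1
position: [0.5402, 0.0362, 0.3004]
tool_rot: [2.243, 2.199, -0.0]
ft_force: [0.5, -0.5, -0.9]
grip_width: 1.001
```

Run:
```python
from h import *
st(); im,d,i=shot('wrist','w2.png'); np.savez('w2.npz',d=d,T=i['world_from_camera'])
```

```text
t 2.1 p [0.5402 0.0362 0.3004] rot [ 2.243  2.199 -0.   ] f [ 0.5 -0.5 -0.9] w 1.001
```

View pics/w2.png

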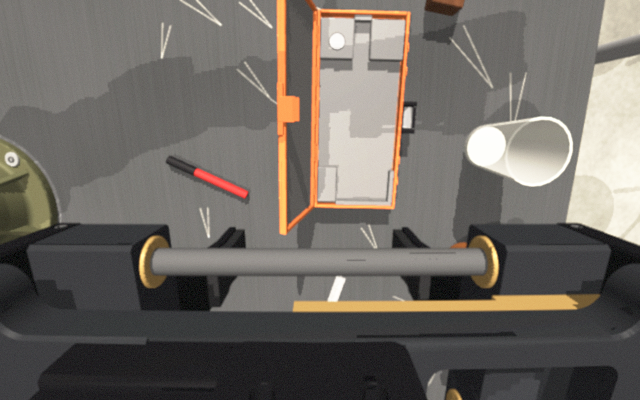

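The case is fully in view: rim corners near (318,11), (410,12), (396,208) and (316,206), catch at (409,118), lid free edge at column 280.

Run:
```python
from h import *
im=cv2.imread('pics/w2.png'); z=np.load('w2.npz'); i=ctrl.camera_info('wrist'); i['world_from_camera']=z['T']; d=z['d']
C=cloud(i,d); hsv=cv2.cvtColor(im,cv2.COLOR_BGR2HSV); m=cv2.inRange(hsv,(3,130,80),(22,255,255)); m[235:]=0; m[:,:270]=0; m[:,415:]=0
P=C[m>0]; v=d[m>0]>0; print('z hist',np.histogram(P[v][:,2],bins=np.arange(0,.2,.01))[0])
Z=C[...,2]
right=np.array([ (max(np.flatnonzero(m[r,370:415]))+370,r) for r in list(range(20,95))+list(range(140,200)) if m[r,370:415].any()])
bot=np.array([(c,max(np.flatnonzero(m[190:235,c]))+190) for c in range(330,390) if m[190:235,c].any()])
top=np.array([(c,min(np.flatnonzero(m[0:40,c]))) for c in range(330,400) if m[:40,c].any()])
zr=np.median([Z[r,c-2] for c,r in right]); print('rim z',zr, np.median([Z[r-2,c] for c,r in bot]))
zr=.0305
L=[]
for n,e in (('right',right),('bot',bot),('top',top)):
    Q=plane(i,e,zr)[:,:2].astype(np.float32); vx,vy,x,y=cv2.fitLine(Q,cv2.DIST_HUBER,0,.01,.01).ravel(); L.append((np.array([x,y]),np.array([vx,vy]))); print(n,np.degrees(np.arctan2(vy,vx)),x,y)
def X(a,b): 
    t=np.linalg.solve(np.c_[a[1],-b[1]],b[0]-a[0]); return a[0]+a[1]*t[0]
A,B=X(L[0],L[1]),X(L[0],L[2]); print('corners',A,B,np.linalg.norm(A-B))
ey=(B-A)/np.linalg.norm(B-A); ex=np.array([ey[1],-ey[0]]); c=(A+B)/2-.06*ex; print('case yaw deg',np.degrees(np.arctan2(ex[1],ex[0])),'centre',c)
# catch midpoint check, floor z, lid inner-edge
print('catch',((plane(i,(409,118),.025)[0,:2]-c)@np.c_[ex,ey]).round(3),'floor z',np.median(Z[90:160,340:380]))
# lid edge: left column line
lid=np.array([(min(np.flatnonzero(m[r,270:300]))+270,r) for r in range(30,220) if m[r,270:300].any()]); q=np.array([C[r,cc+3] for cc,r in lid]); q=q[q[:,2]>.1]
rel=np.c_[(q[:,:2]-c)@ex,(q[:,:2]-c)@ey,q[:,2]]; print('lid edge in case',np.median(rel,0), 'y',rel[:,1].min(),rel[:,1].max())
np.savez('case.npz',c=c,ex=ex,ey=ey)
```

```text
z hist [ 192  146  555 2553   42   36   30   17   35   28   21   22   24   67
 1641  655    0    0    0]
rim z 0.032040167418271204 0.03194836975875762
right 87.72181 0.65762395 0.12558597
bot -1.21196 0.60501194 -0.014775541
top -2.174235 0.6033301 0.24997614
corners [ 0.6520004  -0.01576963] [0.6624832  0.24773034] 0.2637084
case yaw deg -2.2781897 centre [0.59728926 0.11836544]
catch [ 0.072 -0.001] floor z 0.01649459371152373
lid edge in case [-0.09419517 -0.01521915  0.14774514] y -0.11559702724720156 0.07198554919855536
```

```bash
cat >> h.py <<'E'
cz=np.load('case.npz'); YAW=np.arctan2(cz['ex'][1],cz['ex'][0]); BASE=.012
def case(x,y,z): return np.r_[cz['c']+cz['ex']*x/1000+cz['ey']*y/1000, BASE+z/1000]
E
python3 -c "
from h import *
tgt(case(-25,-10,200),YAW);tgt(case(-25,-10,110),YAW)"
```

```text
cm [7.66 2.96 8.81] twist [-0.     0.001  0.016]
cm [ 7.67  2.97 17.81] twist [-0.     0.001  0.016]
```

>>> move_arm(
  force=5,
  rows=[
    {"xyz":[7.7,3.0,0],"twist":[0,0,0.016],"grip":1},
    {"xyz":[7.7,3.0,4],"twist":[0,0,0.016],"grip":1},
    {"xyz":[7.7,3.0,8.8],"twist":[0,0,0.016],"grip":1},
    {"xyz":[7.7,3.0,13],"twist":[0,0,0.016],"grip":1},
    {"xyz":[7.7,3.0,17.8],"twist":[0,0,0.016],"grip":1},
  ],
)

```text
time: 2.65
position: [0.5734, 0.1074, 0.1206]
tool_rot: [2.267, 2.171, -0.001]
ft_force: [0.6, -0.7, -0.5]
grip_width: 0.635
```

>>> move_arm(
  rows=[
    {"xyz":[0,-1,0],"twist":[0,0,0],"grip":1},
    {"xyz":[0,-2,0],"twist":[0,0,0],"grip":1},
    {"xyz":[0,-3,0],"twist":[0,0,0],"grip":1},
    {"xyz":[0,-3.5,0],"twist":[0,0,0],"grip":1},
    {"xyz":[0,-4,0],"twist":[0,0,0],"grip":1},
  ],
)

```text
time: 3.15
position: [0.5329, 0.1131, 0.1245]
tool_rot: [2.261, 2.176, 0.004]
ft_force: [0.8, -0.2, 0.4]
grip_width: 0.171
```

>>> move_arm(
  rows=[
    {"xyz":[0,-0.4,0],"twist":[0,0,0],"grip":1},
    {"xyz":[0,-0.8,0],"twist":[0,0,0],"grip":1},
    {"xyz":[0,-1.2,0],"twist":[0,0,0],"grip":1},
    {"xyz":[0,-1.6,0],"twist":[0,0,0],"grip":1},
  ],
)

```text
time: 3.55
position: [0.516, 0.1138, 0.1223]
tool_rot: [2.263, 2.179, 0.0]
ft_force: [-0.4, 0.4, -0.4]
grip_width: 0.003
```

```bash
python3 -c "
from h import *
s=st();print((s['position'][:2]-cz['c'])@np.c_[cz['ex'],cz['ey']]); print(np.round(s['torque'],2))"
```

```text
t 3.55 p [0.516  0.1138 0.1223] rot [2.263 2.179 0.   ] f [-0.4  0.4 -0.4] w 0.003
[-0.08100778 -0.00783864]
[ 0.01 -0.19 -0.04]
```

>>> move_arm(
  rows=[
    {"xyz":[0,-0.2,0],"twist":[0,0,0],"grip":1},
    {"xyz":[0,-0.4,0],"twist":[0,0,0],"grip":1},
    {"xyz":[0,-0.6,0],"twist":[0,0,0],"grip":1},
    {"xyz":[0,-0.7,0],"twist":[0,0,0],"grip":1},
  ],
)

```text
time: 3.95
position: [0.509, 0.114, 0.1222]
tool_rot: [-2.263, -2.179, 0.0]
ft_force: [0.2, -0.6, 0.0]
grip_width: 0.007
```

```bash
cat >> h.py <<'E'
def lid():
    im,d,i=shot('top'); C=cloud(i,d); hsv=cv2.cvtColor(im,cv2.COLOR_BGR2HSV); m=cv2.inRange(hsv,(3,130,80),(22,255,255))
    P=C[(m>0)&(d>0)]; P=np.c_[(P[:,:2]-cz['c'])@np.c_[cz['ex'],cz['ey']],P[:,2]-BASE]*1000
    q=P[(abs(P[:,1])<125)&(P[:,0]>-160)&(P[:,0]<80)&(P[:,2]>60)&(P[:,2]<155)]; e=q[q[:,2]>np.percentile(q[:,2],60)] if len(q) else q
    if len(q)>5: x,z=np.median(e[:,0])+60,np.median(e[:,2])-20; print('lid edge case mm',x-60,z+20,'angle~',np.arctan2(z,x)-.035,len(q))
E
python3 -c "
from h import *
s=st();print((s['position'][:2]-cz['c'])@np.c_[cz['ex'],cz['ey']]); lid()"
```

```text
t 3.95 p [0.509  0.114  0.1222] rot [-2.263 -2.179  0.   ] f [ 0.2 -0.6  0. ] w 0.007
[-0.08808189 -0.00787499]
lid edge case mm -115.4415453134217 126.27049111026106 angle~ 2.0166545506988824 166
```

>>> move_arm(
  rows=[
    {"xyz":[0,-0.15,0],"twist":[0,0,0],"grip":1},
    {"xyz":[0,-0.3,0],"twist":[0,0,0],"grip":1},
    {"xyz":[0,-0.3,0],"twist":[0,0,0],"grip":1},
  ],
)

```text
time: 4.3
position: [0.5059, 0.1141, 0.1222]
tool_rot: [-2.263, -2.179, 0.001]
ft_force: [0.4, -0.2, 0.1]
grip_width: 0.004
```

```bash
python3 -c "
from h import *
lid()
tgt(case(-30,-10,110),YAW)
tgt([.5261,-.2811,.20],-.325);tgt([.5261,-.2811,.0135],-.325)"
```

```text
lid edge case mm -118.35490291086491 124.73875408551307 angle~ 2.0441102611210327 163
cm [-0.22  6.1   0.03] twist [-0.     0.     0.002]
cm [-39.41   3.5   -7.76] twist [-0.     0.     0.287]
cm [-39.41   3.5   10.89] twist [-0.     0.     0.287]
```

>>> move_arm(
  rows=[
    {"xyz":[0,-0.2,0],"twist":[0,0,0],"grip":1},
    {"xyz":[0,-0.2,0],"twist":[0,0,0],"grip":1},
    {"xyz":[0,3,0],"twist":[0,0,0],"grip":1},
    {"xyz":[0,5,-5],"twist":[0,0,0],"grip":1},
    {"xyz":[0,5,-9],"twist":[0,0,0],"grip":1},
  ],
)

```text
time: 4.85
position: [0.5572, 0.1113, 0.2122]
tool_rot: [-2.263, -2.175, 0.001]
ft_force: [1.1, -0.8, -0.0]
grip_width: 0.009
```

```bash
python3 -c "
from h import *
st();lid()
tgt([.5261,-.2811,.12],-.325)"
```

```text
t 4.85 p [0.5572 0.1113 0.2122] rot [-2.263e+00 -2.175e+00  1.000e-03] f [ 1.1 -0.8 -0. ] w 0.009
lid edge case mm -119.60864589871913 123.48100370602646 angle~ 2.0584078414705753 142
cm [-39.56  -2.03   9.96] twist [ 0.009 -0.004  0.286]
```

Lid leans well back (~2.06) and stays. Now to the caliper.

>>> move_arm(
  rows=[
    {"xyz":[-39.5,-2.0,0],"twist":[0,0,0.286],"grip":0},
    {"xyz":[-39.5,-2.0,0],"twist":[0,0,0.286],"grip":0},
    {"xyz":[-39.5,-2.0,0],"twist":[0,0,0.286],"grip":0},
    {"xyz":[-39.5,-2.0,0],"twist":[0,0,0.286],"grip":0},
    {"xyz":[-39.5,-2.0,0],"twist":[0,0,0.286],"grip":0},
  ],
)

```text
time: 5.4
position: [0.5335, -0.1387, 0.2124]
tool_rot: [2.55, 1.834, 0.0]
ft_force: [0.4, 0.2, 0.8]
grip_width: 0.374
```

>>> move_arm(
  rows=[
    {"xyz":[-14.5,0,4],"twist":[0,0,0],"grip":0},
    {"xyz":[-14.5,0,5],"twist":[0,0,0],"grip":0},
    {"xyz":[-14.5,0,6],"twist":[0,0,0],"grip":0},
    {"xyz":[-14.5,0,7],"twist":[0,0,0],"grip":0},
    {"xyz":[-14.5,0,7],"twist":[0,0,0],"grip":0},
  ],
)

```text
time: 5.9
position: [0.4853, -0.2753, 0.1397]
tool_rot: [-2.551, -1.826, 0.003]
ft_force: [0.2, 0.4, 0.2]
grip_width: 0.832
```

Run:
```python
from h import *
st();tgt([.5261,-.2811,.0135],-.325)
```

```text
t 5.9 p [ 0.4853 -0.2753  0.1397] rot [-2.551 -1.826  0.003] f [0.2 0.4 0.2] w 0.832
cm [ 0.75  4.11 12.6 ] twist [-0.005 -0.001 -0.003]
```

>>> move_arm(
  rows=[
    {"xyz":[0.7,4.1,0],"twist":[0,0,0],"grip":0},
    {"xyz":[0.7,4.1,4],"twist":[0,0,0],"grip":0},
    {"xyz":[0.7,4.1,7],"twist":[0,0,0],"grip":0},
    {"xyz":[0.7,4.1,8],"twist":[0,0,0],"grip":0},
    {"xyz":[0.7,4.1,8],"twist":[0,0,0],"grip":0},
  ],
)

```text
time: 6.4
position: [0.5291, -0.2786, 0.0617]
tool_rot: [-2.547, -1.836, 0.0]
ft_force: [0.5, 0.2, 1.2]
grip_width: 0.998
```

Run:
```python
from h import *
st();tgt([.5261,-.2811,.0135],-.325)
im,d,i=shot('wrist','w3.png')
```

```text
t 6.4 p [ 0.5291 -0.2786  0.0617] rot [-2.547 -1.836  0.   ] f [0.5 0.2 1.2] w 0.998
cm [-0.34 -0.19  4.82] twist [-0.002 -0.001  0.003]
```

View pics/w3.png

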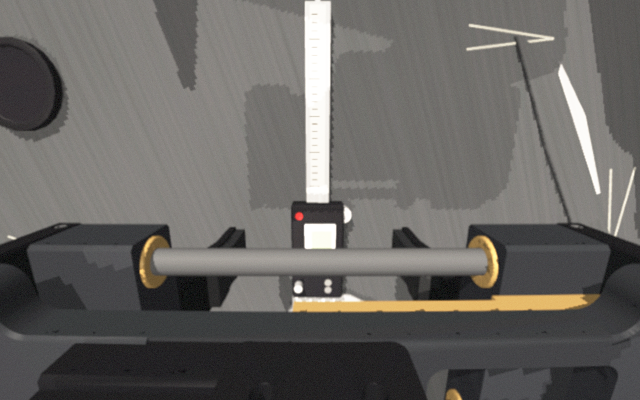

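The housing is centred between the fingers (column 318) and the beam is parallel to tool x, so I'll descend and grip.

>>> move_arm(
  rows=[
    {"xyz":[-0.5,-0.1,2.5],"twist":[0,0,0],"grip":0},
    {"xyz":[-0.5,-0.1,4],"twist":[0,0,0],"grip":0},
    {"xyz":[-0.5,-0.1,4.8],"twist":[0,0,0],"grip":0},
    {"xyz":[-0.5,-0.1,4.8],"twist":[0,0,0],"grip":0.3},
  ],
)

```text
time: 6.85
position: [0.5262, -0.2846, 0.014]
tool_rot: [-2.55, -1.834, 0.001]
ft_force: [-0.7, 1.2, 0.1]
grip_width: 0.965
```

>>> move_arm(
  force=20,
  rows=[
    {"xyz":[0,0,0],"twist":[0,0,0],"grip":0.8},
    {"xyz":[0,0,0],"twist":[0,0,0],"grip":0.8},
    {"xyz":[0,0,0],"twist":[0,0,0],"grip":0.8},
    {"xyz":[0,0,0],"twist":[0,0,0],"grip":0.8},
    {"xyz":[0,0,0],"twist":[0,0,0],"grip":0.8},
  ],
)

```text
time: 7.35
position: [0.5266, -0.2852, 0.0146]
tool_rot: [2.55, 1.834, 0.0]
ft_force: [0.3, -0.1, 0.0]
grip_width: 0.541
```

>>> move_arm(
  rows=[
    {"xyz":[0,0,0],"twist":[0,0,0],"grip":0.8},
    {"xyz":[0,0,0],"twist":[0,0,0],"grip":0.8},
    {"xyz":[0,0,-1],"twist":[0,0,0],"grip":0.8},
    {"xyz":[0,0,-4],"twist":[0,0,0],"grip":0.8},
    {"xyz":[0,0,-9],"twist":[0,0,0],"grip":0.8},
  ],
)

```text
time: 7.85
position: [0.5236, -0.2838, 0.1021]
tool_rot: [-2.545, -1.83, 0.005]
ft_force: [1.0, -0.9, -1.6]
grip_width: 0.437
```

Run:
```python
from h import *
st(); im,d,i=shot('wrist','w4.png'); tgt(case(0,-34,110),YAW)
g=im.min(2); m=np.zeros(g.shape,np.uint8); m[0:215,280:365]=(g[0:215,280:365]>150)*255
n,l,s,_=cv2.connectedComponentsWithStats(m); j=1+np.argmax(s[1:,4]); print(s[j])
rows=np.arange(10,190,30); print([(r,np.flatnonzero(l[r]==j)[[0,-1]].tolist()) for r in rows if (l[r]==j).any()])
```

```text
t 7.85 p [ 0.5236 -0.2838  0.1021] rot [-2.545 -1.83   0.005] f [ 1.  -0.9 -1.6] w 0.437
cm [37.26 -5.52 -0.96] twist [ 0.009  0.003 -0.284]
[ 301    0   35  211 6835]
[(np.int64(10), [301, 335]), (np.int64(40), [302, 335]), (np.int64(70), [302, 334]), (np.int64(100), [302, 334]), (np.int64(130), [303, 333]), (np.int64(160), [303, 333])]
```

View pics/w4.png

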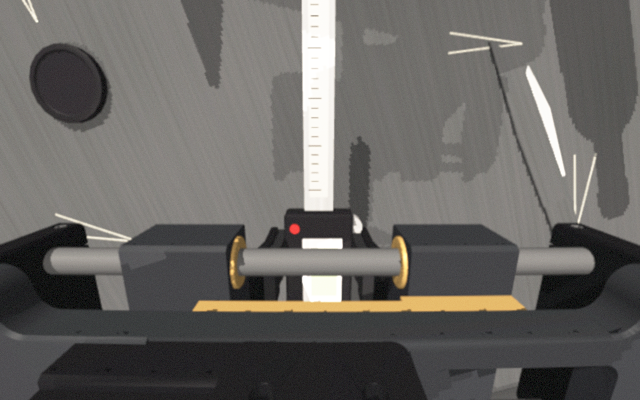

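Gripped: the housing is in the pads (38 mm), with the beam centred and parallel. I'll check the grip offset along the beam and compute the hover.

Run:
```python
from h import *
s=ctrl.get_state(); i=ctrl.camera_info('wrist'); im=cv2.imread('pics/w4.png')
print(im[190:222,310:326].mean((1,2)).round(0))
for r in (208,210,212):
    p=plane(i,(318,r),s['position'][2]+.0004)[0]; print(r,(R.from_rotvec(s['tool_rot']).inv().apply(p-s['position'])*1000).round(1))
tgt(case(0,-38,110),YAW); tgt(case(1,-38,75),YAW,.08)
```

```text
[218. 247. 250. 249. 249. 249. 248. 244. 241. 240. 241. 240. 240. 240.
 240. 240. 240. 240. 241. 235. 189.  95.  41.  42.  50.  52.  53.  51.
  48.  48.  49.  48.]
208 [24.2 -1.2 -0.5]
210 [23.1 -1.2 -0.5]
212 [21.9 -1.2 -0.5]
cm [36.88 -5.41 -0.96] twist [ 0.009  0.003 -0.284]
cm [36.91 -5.35  2.54] twist [ 0.088 -0.008 -0.284]
```

>>> move_arm(
  rows=[
    {"xyz":[0,-5.4,-2],"twist":[0,0,0],"grip":0.8},
    {"xyz":[10,-5.4,-2],"twist":[0,0,-0.1],"grip":0.8},
    {"xyz":[18,-5.4,-2],"twist":[0,0,-0.2],"grip":0.8},
    {"xyz":[27,-5.4,-2],"twist":[0,0,-0.284],"grip":0.8},
    {"xyz":[37,-5.4,-1],"twist":[0,0,-0.284],"grip":0.8},
  ],
)

```text
time: 8.4
position: [0.5406, -0.0774, 0.1227]
tool_rot: [2.263, 2.176, 0.001]
ft_force: [1.4, -0.5, -2.4]
grip_width: 0.431
```

Run:
```python
from h import *
st(); tgt(case(0,-36,85),YAW)
```

```text
t 8.4 p [ 0.5406 -0.0774  0.1227] rot [2.263e+00 2.176e+00 1.000e-03] f [ 1.4 -0.5 -2.4] w 0.431
cm [16.19  4.9   2.56] twist [0.002 0.001 0.001]
```

>>> move_arm(
  rows=[
    {"xyz":[0,4.9,0],"twist":[0,0,0],"grip":0.8},
    {"xyz":[5,4.9,0],"twist":[0,0,0],"grip":0.8},
    {"xyz":[10,4.9,0],"twist":[0,0,0],"grip":0.8},
    {"xyz":[14,4.9,1],"twist":[0,0,0],"grip":0.8},
    {"xyz":[16.2,4.9,2.5],"twist":[0,0,0],"grip":0.8},
  ],
)

```text
time: 8.9
position: [0.5958, 0.0868, 0.0979]
tool_rot: [-2.26, -2.182, -0.006]
ft_force: [0.1, -0.5, -2.5]
grip_width: 0.435
```

>>> move_arm(
  rows=[
    {"xyz":[0,0,0],"twist":[0,0,0],"grip":0.8},
    {"xyz":[0,0,0],"twist":[0,0,0],"grip":0.8},
    {"xyz":[0,0,0],"twist":[0,0,0],"grip":0.8},
  ],
)

```text
time: 9.2
position: [0.596, 0.079, 0.0971]
tool_rot: [2.267, 2.173, -0.0]
ft_force: [-0.4, -0.6, -1.2]
grip_width: 0.431
```

Run:
```python
from h import *
s=st(); tgt(case(0,-36,85),YAW)
im,d,i=shot('wrist','w5.png'); top,dt,it=shot('top','t5.png')
print('dark edge rows',im[195:225,308:326].mean((1,2)).round(0))
np.savez('w5.npz',d=d,T=i['world_from_camera'],p=s['position'],r=s['tool_rot'])
cv2.imwrite('pics/v5.png',np.vstack([im[:260],cv2.resize(top[150:240,200:340],(513,330),interpolation=cv2.INTER_CUBIC)] ) if 0 else np.hstack([cv2.resize(im,(480,300)),cv2.resize(top[150:240,195:335],(320,206),interpolation=cv2.INTER_CUBIC)[:206].copy() if 0 else cv2.copyMakeBorder(cv2.resize(top[150:240,195:335],(320,206),interpolation=cv2.INTER_CUBIC),0,94,0,0,cv2.BORDER_CONSTANT)]))
```

```text
t 9.2 p [0.596  0.079  0.0971] rot [ 2.267  2.173 -0.   ] f [-0.4 -0.6 -1.2] w 0.431
cm [ 0.34 -0.03  0.01] twist [ 0.001  0.001 -0.003]
dark edge rows [242. 240. 234. 230. 230. 230. 230. 230. 230. 230. 230. 230. 230. 231.
 230. 207. 112.  38.  39.  46.  51.  51.  47.  45.  44.  43.  42.  44.
  43.  44.]
```

View pics/v5.png

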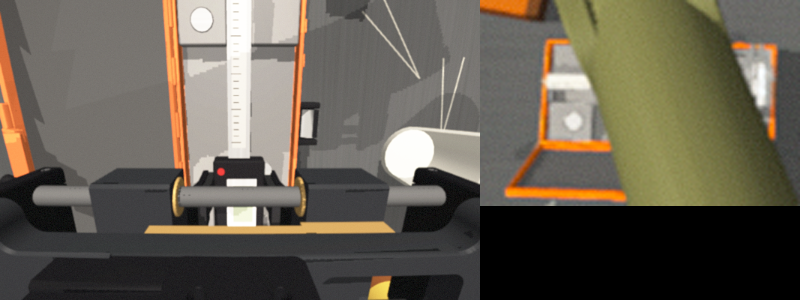

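Wrist view: the beam runs straight above the slot, and the case rim is on both sides. In the top view the arm covers the middle, but the beam tail shows near crop (545,80). I'll measure the tail and the rib edge.

Run:
```python
from h import *
z=np.load('w5.npz'); i=ctrl.camera_info('wrist'); i['world_from_camera']=z['T']; im=cv2.imread('pics/w5.png'); Rt=R.from_rotvec(z['r']); p=z['p']
tool=lambda q:(Rt.inv().apply(q-p)*1000).round(1)
t=cv2.imread('pics/t5.png'); it=ctrl.camera_info('top')
for r in range(181,190): print(r,t[r,216:236].min(1))
for u in (222,223,224): print('tail',u,tool(plane(it,(u,185.3),p[2]-.0076)))
print('beam edges',[ (r,np.flatnonzero(im[r,290:350].min(1)>215)[[0,-1]]+290) for r in (20,100,180) if (im[r,290:350].min(1)>215).any()])
print('housing junction',tool(plane(i,(317,210.5),p[2]-.0076)), 'top',tool(plane(i,(317,210.5),p[2])))
for c in (260,380): print(c,im[50:72,c-4:c+4].mean((1,2)).round(0))
for r in (58,60,62): print('rib',r,tool(plane(i,(260,r),BASE+.016)), tool(plane(i,(380,r),BASE+.016)))
print('rib expected at case y 74 -> tool x', tool(case(0,74,16)))
```

```text
181 [106  97 104 103 101 103  88  61  59  94 120 149 162 160 157 161 157 153
 152 149]
182 [102 102 105  98 100  98  80  76 132 172 186 197 199 199 198 196 196 200
 196 192]
183 [ 96 103 105 100  98 102  87  98 175 231 236 234 232 233 233 235 236 232
 232 233]
184 [100  99 103  98 101 109 117 133 198 239 241 242 241 239 238 240 240 240
 239 239]
185 [101 101 103 100 106 117 146 171 215 238 238 238 237 235 237 235 233 232
 238 236]
186 [102 105 101 102 100 102 117 157 213 236 228 224 228 228 232 231 224 223
 230 233]
187 [104 104 104 103 102  97  83 116 193 230 226 221 226 230 235 235 227 227
 229 230]
188 [ 99 102 106  98 101 100  73  84 157 201 204 198 203 208 211 210 209 208
 207 205]
189 [105 102 103 100 101 101  65  49 109 146 147 132 144 147 146 149 165 173
 172 164]
tail 222 [[156.1  -0.8   7.4]]
tail 223 [[153.7  -0.8   7.4]]
tail 224 [[151.2  -0.7   7.4]]
beam edges [(20, array([302, 334])), (100, array([303, 333])), (180, array([305, 331]))]
housing junction [[20.8 -2.   7.6]] top [[23. -2. -0.]]
260 [211. 211. 211. 210. 210. 211. 208. 187. 151. 113.  85.  75.  94. 130.
 147. 149. 149. 149. 149. 149. 149. 149.]
380 [208. 200. 195. 192. 183. 178. 176. 149. 114.  84.  67.  65.  83. 110.
 116. 116. 116. 115. 116. 115. 116. 116.]
rib 58 [[114.1 -41.8  68.9]] [[114.  42.  69.]]
rib 60 [[112.8 -41.9  68.9]] [[112.7  42.   69. ]]
rib 62 [[111.5 -41.9  68.9]] [[111.4  42.1  69. ]]
rib expected at case y 74 -> tool x [113.5  -0.7  69. ]
```

Run:
```python
from h import *
z=np.load('w5.npz'); i=ctrl.camera_info('wrist'); i['world_from_camera']=z['T']; im=cv2.imread('pics/w5.png')
hsv=cv2.cvtColor(im,cv2.COLOR_BGR2HSV); m=cv2.inRange(hsv,(3,130,80),(22,255,255))
out=[]
for r in list(range(10,110,8)):
    c=np.flatnonzero(m[r,370:430])+370; l=np.flatnonzero(m[r,200:260])+200
    f=lambda u:((plane(i,(u,r),BASE+.020)[0,:2]-cz['c'])@np.c_[cz['ex'],cz['ey']]*1000)
    if len(c) and len(l): out.append([r,f(c.max())[0],f(c.min())[0],f(l.max())[0],f(l.min())[0]])
print(np.round(out,1))
g=(im[30:190,290:350].min(2)>190)
for r in (40,100,160):
    c=np.flatnonzero(im[r,290:350].min(1)>190)+290; p=plane(i,(c.mean(),r),z['p'][2]-.0076)[0]; print(((p[:2]-cz['c'])@np.c_[cz['ex'],cz['ey']]*1000).round(1))
print((z['p'][:2]-cz['c'])@np.c_[cz['ex'],cz['ey']]*1000)
```

```text
[[ 10.   58.6  54.6 -56.4 -67.7]
 [ 18.   58.9  54.2 -56.  -67.4]
 [ 26.   60.6  54.5 -56.3 -67.8]
 [ 34.   60.9  54.8 -56.  -67.5]
 [ 42.   60.5  54.4 -56.3 -67.2]
 [ 50.   58.8  54.6 -55.9 -67.6]
 [ 58.   59.1  54.2 -56.2 -67.3]
 [ 66.   58.7  51.1 -53.1 -67.7]
 [ 74.   60.4  51.3 -53.4 -67.4]
 [ 82.   60.7  51.6 -53.8 -67.8]
 [ 90.   59.   51.9 -53.4 -67.5]
 [ 98.   58.6  51.5 -53.  -67.9]
 [106.   58.9  51.8 -53.3 -67.6]]
[-2.4 69.5]
[-0.6 41. ]
[-1.2  9.9]
[  0.31543156 -39.40015003]
```

Run:
```python
from h import *
tgt(case(1.5,-32,60),YAW,.08); tgt(case(1.5,-32,26),YAW,.08); lid()
```

```text
cm [0.75 0.1  2.52] twist [ 0.081  0.001 -0.003]
cm [0.75 0.1  5.92] twist [ 0.081  0.001 -0.003]
lid edge case mm -119.95851311493212 124.07988111805791 angle~ 2.0584431403575225 212
```

>>> move_arm(
  rows=[
    {"xyz":[0.75,0.1,0],"twist":[0.081,0,-0.003],"grip":0.8},
    {"xyz":[0.75,0.1,1.5],"twist":[0.081,0,-0.003],"grip":0.8},
    {"xyz":[0.75,0.1,3],"twist":[0.081,0,-0.003],"grip":0.8},
    {"xyz":[0.75,0.1,4.5],"twist":[0.081,0,-0.003],"grip":0.8},
    {"xyz":[0.75,0.1,4.5],"twist":[0.081,0,-0.003],"grip":0.8},
  ],
)

```text
time: 9.85
position: [0.5939, 0.0874, 0.0481]
tool_rot: [-2.217, -2.136, 0.094]
ft_force: [-0.4, -0.6, -1.6]
grip_width: 0.435
```

Run:
```python
from h import *
s=st(); tgt(case(1.5,-32,26),YAW,.08)
im,d,i=shot('wrist','w6.png')
cv2.imwrite('pics/v6.png',im[:260])
```

```text
t 9.85 p [0.5939 0.0874 0.0481] rot [-2.217 -2.136  0.094] f [-0.4 -0.6 -1.6] w 0.435
cm [-0.09  0.45  0.98] twist [-0.006  0.001  0.003]
```

View pics/v6.png

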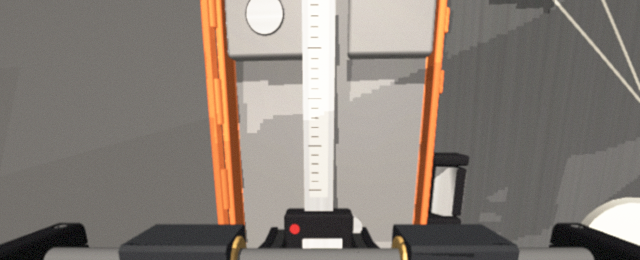

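The slot shows right of the beam (columns 335–348 at row 20), so the caliper must go about 4 mm towards the catch, as computed.

>>> move_arm(
  rows=[
    {"xyz":[-0.1,0.45,0],"twist":[0,0,0.003],"grip":0.8},
    {"xyz":[-0.1,0.45,0.5],"twist":[0,0,0.003],"grip":0.8},
    {"xyz":[-0.1,0.45,1.0],"twist":[0,0,0.003],"grip":0.8},
    {"xyz":[-0.1,0.45,1.0],"twist":[0,0,0.003],"grip":0.8},
  ],
)

```text
time: 10.3
position: [0.6008, 0.0873, 0.0413]
tool_rot: [-2.223, -2.136, 0.086]
ft_force: [0.9, -0.7, -0.7]
grip_width: 0.435
```

Run:
```python
from h import *
s=st(); tgt(case(1.5,-32,20),YAW,.08)
im,d,i=shot('wrist','w7.png')
for r in (10,25): print(im[r,285:360:3].mean(1).round(0))
```

```text
t 10.3 p [0.6008 0.0873 0.0413] rot [-2.223 -2.136  0.086] f [ 0.9 -0.7 -0.7] w 0.435
cm [-0.11 -0.25  0.95] twist [ 0.  0. -0.]
[209. 177.  84. 105. 180. 186. 248. 248. 253. 253. 253. 253. 253. 253.
 253. 247. 248. 157. 209. 209. 208. 208. 208. 209. 210.]
[209. 180.  90.  98. 178. 203. 248. 247. 253. 253. 254. 253. 253. 253.
 253. 248. 248. 153. 207. 209. 208. 207. 209. 206. 209.]
```

>>> move_arm(
  rows=[
    {"xyz":[-0.1,-0.25,0],"twist":[0,0,0],"grip":0.8},
    {"xyz":[-0.1,-0.25,0],"twist":[0,0,0],"grip":0.8},
    {"xyz":[-0.1,-0.25,0.2],"twist":[0,0,0],"grip":0.8},
    {"xyz":[-0.1,-0.25,0.4],"twist":[0,0,0],"grip":0.8},
    {"xyz":[-0.1,-0.25,0.4],"twist":[0,0,0],"grip":0.8},
  ],
)

```text
time: 10.85
position: [0.5971, 0.0863, 0.037]
tool_rot: [-2.222, -2.135, 0.088]
ft_force: [-0.1, -0.2, -0.5]
grip_width: 0.434
```

Run:
```python
from h import *
s=st(); tgt(case(1.5,-32,20),YAW,.08)
im,d,i=shot('wrist','w8.png')
for r in (10,25): print(im[r,285:360:3].mean(1).round(0))
st()
```

```text
t 10.85 p [0.5971 0.0863 0.037 ] rot [-2.222 -2.135  0.088] f [-0.1 -0.2 -0.5] w 0.434
cm [0.   0.08 0.49] twist [-0.002  0.    -0.   ]
[205. 204. 210. 170.  75. 121. 248. 247. 253. 253. 253. 253. 253. 253.
 253. 247. 248. 128. 174. 159. 205. 210. 209. 209. 209.]
[204. 204. 206. 173.  82. 106. 248. 248. 253. 253. 253. 252. 253. 253.
 252. 246. 247. 172. 176. 166. 206. 207. 208. 203. 205.]
t 10.9 p [0.5972 0.0864 0.0371] rot [-2.222 -2.135  0.088] f [-0.9 -0.4 -2.7] w 0.432
```

>>> move_arm(
  rows=[
    {"xyz":[0,0.08,0.1],"twist":[0,0,0],"grip":0.8},
    {"xyz":[0,0.08,0.2],"twist":[0,0,0],"grip":0.8},
    {"xyz":[0,0.08,0.3],"twist":[0,0,0],"grip":0.8},
    {"xyz":[0,0.08,0.4],"twist":[0,0,0],"grip":0.8},
    {"xyz":[0,0.08,0.4],"twist":[0,0,0],"grip":0.8},
  ],
)

```text
time: 11.4
position: [0.5978, 0.0863, 0.0332]
tool_rot: [-2.222, -2.135, 0.087]
ft_force: [-0.4, -0.5, -1.9]
grip_width: 0.431
```

Run:
```python
from h import *
s=st(); tgt(case(1.5,-32,20),YAW,.08)
```

```text
t 11.4 p [0.5978 0.0863 0.0332] rot [-2.222 -2.135  0.087] f [-0.4 -0.5 -1.9] w 0.431
cm [-0.   -0.02  0.13] twist [-0.001  0.    -0.   ]
```

>>> move_arm(
  rows=[
    {"xyz":[0,0,0.1],"twist":[0,0,0],"grip":0.8},
    {"xyz":[0,0,0.1],"twist":[0,0,0],"grip":0.8},
  ],
)

```text
time: 11.6
position: [0.5978, 0.0864, 0.0323]
tool_rot: [-2.222, -2.135, 0.087]
ft_force: [0.0, 0.5, -2.1]
grip_width: 0.435
```

>>> move_arm(
  rows=[
    {"xyz":[0,0,0.1],"twist":[0,0,0],"grip":0.8},
    {"xyz":[0,0,0.1],"twist":[0,0,0],"grip":0.8},
  ],
)

```text
time: 11.8
position: [0.5978, 0.0864, 0.0313]
tool_rot: [-2.222, -2.135, 0.087]
ft_force: [-1.7, -0.1, -2.2]
grip_width: 0.433
```

Run:
```python
from h import *
s=st(); tgt(case(1.5,-32,20),YAW,.08)
```

```text
t 11.8 p [0.5978 0.0864 0.0313] rot [-2.222 -2.135  0.087] f [-1.7 -0.1 -2.2] w 0.433
cm [-0.   -0.03 -0.06] twist [-0.001  0.    -0.   ]
```

>>> move_arm(
  rows=[
    {"xyz":[0,0,0.1],"twist":[0,0,0],"grip":0.8},
    {"xyz":[0,0,0.1],"twist":[0,0,0],"grip":0.8},
  ],
)

```text
time: 12.0
position: [0.5979, 0.0864, 0.0307]
tool_rot: [-2.223, -2.135, 0.087]
ft_force: [-0.6, -1.1, -0.7]
grip_width: 0.432
```

>>> move_arm(
  rows=[
    {"xyz":[0,0,0.1],"twist":[0,0,0],"grip":0.8},
    {"xyz":[0,0,0.1],"twist":[0,0,0],"grip":0.8},
  ],
)

```text
time: 12.2
position: [0.5978, 0.0864, 0.0298]
tool_rot: [-2.223, -2.136, 0.087]
ft_force: [-0.7, -0.5, 2.4]
grip_width: 0.435
```

Contact with the floor (fz went from -2 to +2 N). Release with a small opening.

>>> move_arm(
  rows=[
    {"xyz":[0,0,-0.05],"twist":[0,0,0],"grip":0.53},
    {"xyz":[0,0,-0.05],"twist":[0,0,0],"grip":0.5},
    {"xyz":[0,0,-0.05],"twist":[0,0,0],"grip":0.46},
    {"xyz":[0,0,-0.05],"twist":[0,0,0],"grip":0.4},
    {"xyz":[0,0,-0.05],"twist":[0,0,0],"grip":0.4},
  ],
)

```text
time: 12.7
position: [0.5977, 0.0864, 0.0299]
tool_rot: [-2.222, -2.135, 0.087]
ft_force: [-0.0, -0.8, 0.5]
grip_width: 0.586
```

>>> move_arm(
  rows=[
    {"xyz":[0,0,-0.5],"twist":[0,0,0],"grip":0.4},
    {"xyz":[0,0,-2],"twist":[0,0,0],"grip":0.4},
    {"xyz":[0,0,-5],"twist":[0,0,0],"grip":0.4},
    {"xyz":[0,0,-9],"twist":[0,0,0],"grip":0.4},
    {"xyz":[0,0,-13],"twist":[0,0,0],"grip":0.4},
  ],
)

```text
time: 13.2
position: [0.6083, 0.0861, 0.1621]
tool_rot: [-2.222, -2.136, 0.086]
ft_force: [-0.0, 1.7, 0.7]
grip_width: 0.602
```

Run:
```python
from h import *
s=st(); tgt(case(-20,-100,280),YAW); lid()
```

```text
t 13.2 p [0.6083 0.0861 0.1621] rot [-2.222 -2.136  0.086] f [-0.   1.7  0.7] w 0.602
cm [ -6.82  -4.26 -12.69] twist [-0.08  0.    0.  ]
lid edge case mm -119.76358232253872 123.20686742846573 angle~ 2.0606809040671235 209
```

>>> move_arm(
  rows=[
    {"xyz":[-6.8,-4.3,-12.7],"twist":[-0.08,0,0],"grip":0.4},
    {"xyz":[-6.8,-4.3,-12.7],"twist":[-0.08,0,0],"grip":0.4},
    {"xyz":[-6.8,-4.3,-12.7],"twist":[-0.08,0,0],"grip":0.4},
    {"xyz":[-6.8,-4.3,-12.7],"twist":[-0.08,0,0],"grip":0.4},
    {"xyz":[-6.8,-4.3,-12.7],"twist":[-0.08,0,0],"grip":1},
  ],
)

```text
time: 13.75
position: [0.5735, 0.0191, 0.2918]
tool_rot: [2.265, 2.173, 0.002]
ft_force: [-0.3, 0.5, 0.8]
grip_width: 0.565
```

>>> move_arm(
  rows=[
    {"xyz":[0,0,0],"twist":[0,0,0],"grip":1},
    {"xyz":[0,0,0],"twist":[0,0,0],"grip":1},
  ],
)

```text
time: 13.95
position: [0.5723, 0.0203, 0.2882]
tool_rot: [-2.262, -2.177, 0.003]
ft_force: [-0.1, -0.1, 0.4]
grip_width: 0.409
```

Run:
```python
from h import *
s=st(); im,d,i=shot('wrist','w9.png'); np.savez('w9.npz',d=d,T=i['world_from_camera'])
u=proj(i,np.array([case(0,0,15)]))[0]; print(u)
cv2.imwrite('pics/v9.png',cv2.resize(im[0:240,250:450],None,fx=2.5,fy=2.5,interpolation=cv2.INTER_CUBIC))
```

```text
t 13.95 p [0.5723 0.0203 0.2882] rot [-2.262 -2.177  0.003] f [-0.1 -0.1  0.4] w 0.409
[335.42288723 103.53636002]
```

View pics/v9.png

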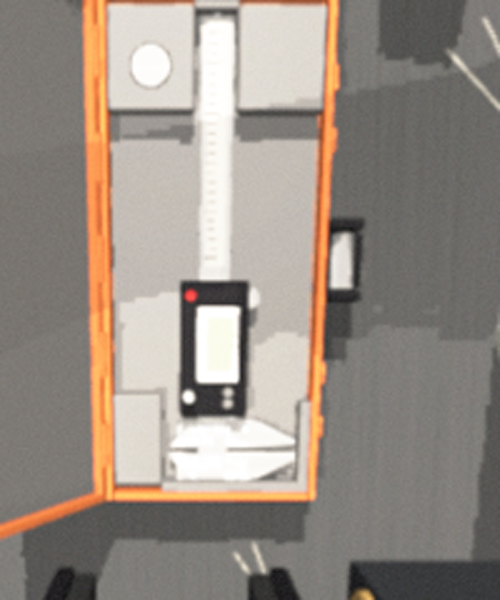

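The caliper lies with its beam in the slot (crop 200–235) and its jaws inside the pocket (165–298 within 163–300). I'll check by depth that it is flat and home.

Run:
```python
from h import *
z=np.load('w9.npz'); i=ctrl.camera_info('wrist'); i['world_from_camera']=z['T']; C=cloud(i,z['d'])
def reg(n,x0,y0,x1,y1):
    a=C[int(y0/2.5):int(y1/2.5),int(250+x0/2.5):int(250+x1/2.5)].reshape(-1,3); a=a[a[:,2]>0]; print(n,np.median(a,0).round(4), a[:,2].std().round(4), len(a))
reg('floor L',120,150,180,270);reg('floor R',250,150,300,240);reg('house L',184,310,194,380);reg('house R',240,310,246,400)
reg('house far',185,284,240,292);reg('house near',185,405,240,412);reg('beam far',206,25,228,90);reg('beam near',206,200,226,270);reg('long jaw',250,432,285,465);reg('short jaw',175,435,195,470)
reg('rib',215+40,20,310,90);reg('pocket rib',120,400,155,470);reg('rim R',323,60,328,200)
```

```text
floor L [0.5634 0.1465 0.0158] 0.0279 1152
floor R [0.6311 0.1518 0.0159] 0.0352 720
house L [0.581  0.0742 0.0305] 0.0385 112
house R [0.6111 0.0676 0.0305] 0.0008 72
house far [0.5955 0.1046 0.0304] 0.05 66
house near [0.5938 0.0395 0.0306] 0.0007 44
beam far [0.6009 0.2186 0.0229] 0.0008 234
beam near [0.598  0.1317 0.0227] 0.0008 224
long jaw [0.6256 0.0137 0.0224] 0.0026 196
short jaw [0.5776 0.0125 0.0222] 0.0027 112
rib [0.6338 0.2168 0.0276] 0.0331 616
pocket rib [0.5509 0.0254 0.0274] 0.036 392
rim R [0.6558 0.1799 0.031 ] 0.0386 112
```

The caliper is flat: the housing is 14.7 mm above the floor at all points, and the beam and jaws are at 7 mm. Next I go behind the lid with the fingers closed.

Run:
```python
from h import *
tgt(case(-152,0,270),YAW); tgt(case(-152,0,96),YAW)
```

```text
cm [  9.92 -13.08   0.66] twist [-0.004 -0.     0.001]
cm [  9.91 -13.02  18.06] twist [-0.004 -0.     0.001]
```

>>> move_arm(
  rows=[
    {"xyz":[9.9,-13,0],"twist":[0,0,0],"grip":1},
    {"xyz":[9.9,-13,0],"twist":[0,0,0],"grip":1},
    {"xyz":[9.9,-13,0],"twist":[0,0,0],"grip":1},
    {"xyz":[9.9,-13,0],"twist":[0,0,0],"grip":1},
    {"xyz":[9.9,-13,0],"twist":[0,0,0],"grip":1},
  ],
)

```text
time: 14.5
position: [0.4456, 0.1256, 0.2896]
tool_rot: [2.26, 2.181, -0.003]
ft_force: [1.5, -0.4, 0.5]
grip_width: 0.011
```

Run:
```python
from h import *
st();tgt(case(-152,0,96),YAW);lid()
```

```text
t 14.5 p [0.4456 0.1256 0.2896] rot [ 2.26   2.181 -0.003] f [ 1.5 -0.4  0.5] w 0.011
cm [-0.09 -0.   18.16] twist [-0.001  0.002  0.004]
lid edge case mm -119.42695155691978 124.28991901731969 angle~ 2.0537323867501507 268
```

>>> move_arm(
  rows=[
    {"xyz":[0,0,5],"twist":[0,0,0],"grip":1},
    {"xyz":[0,0,10],"twist":[0,0,0],"grip":1},
    {"xyz":[0,0,14],"twist":[0,0,0],"grip":1},
    {"xyz":[0,0,17.5],"twist":[0,0,0],"grip":1},
    {"xyz":[0,0,18.1],"twist":[0,0,0],"grip":1},
  ],
)

```text
time: 15.05
position: [0.4445, 0.1215, 0.1042]
tool_rot: [-2.262, -2.17, 0.011]
ft_force: [-0.6, 0.5, 0.7]
grip_width: 0.004
```

Run:
```python
from h import *
s=st();lid();tgt(case(-152,0,96),YAW)
```

```text
t 15.05 p [0.4445 0.1215 0.1042] rot [-2.262 -2.17   0.011] f [-0.6  0.5  0.7] w 0.004
lid edge case mm -118.84978282719746 123.88130323480996 angle~ 2.0512266352556123 195
cm [ 0.23 -0.02 -0.23] twist [-0.008 -0.    -0.002]
```

>>> move_arm(
  rows=[
    {"xyz":[0,1.0,-0.2],"twist":[0,0,0],"grip":1},
    {"xyz":[0,1.8,-0.2],"twist":[0,0,0],"grip":1},
    {"xyz":[0,2.6,-0.2],"twist":[0,0,0],"grip":1},
    {"xyz":[0,3.4,-0.2],"twist":[0,0,0],"grip":1},
    {"xyz":[0,4.2,-0.2],"twist":[0,0,0],"grip":1},
  ],
)

```text
time: 15.6
position: [0.4909, 0.122, 0.1126]
tool_rot: [2.265, 2.175, 0.002]
ft_force: [-2.3, 0.0, 2.6]
grip_width: 0.005
```

>>> move_arm(
  rows=[
    {"xyz":[0,0.7,0],"twist":[0,0,0],"grip":1},
    {"xyz":[0,1.4,0],"twist":[0,0,0],"grip":1},
    {"xyz":[0,2.1,0],"twist":[0,0,0],"grip":1},
    {"xyz":[0,2.8,0],"twist":[0,0,0],"grip":1},
  ],
)

```text
time: 16.0
position: [0.5175, 0.1205, 0.1106]
tool_rot: [-2.265, -2.176, 0.001]
ft_force: [-1.6, 0.4, 1.8]
grip_width: 0.005
```

Run:
```python
from h import *
s=st();print((s['position'][:2]-cz['c'])@np.c_[cz['ex'],cz['ey']]);lid()
im,d,i=shot('scene'); cv2.imwrite('pics/v10.png',cv2.resize(im[130:300,250:470],(660,510)))
```

```text
t 16.0 p [0.5175 0.1205 0.1106] rot [-2.265e+00 -2.176e+00  1.000e-03] f [-1.6  0.4  1.8] w 0.005
[-0.07983599 -0.00099197]
lid edge case mm -61.32381898527343 138.00247645594033 angle~ 1.547014425704658 349
```

View pics/v10.png

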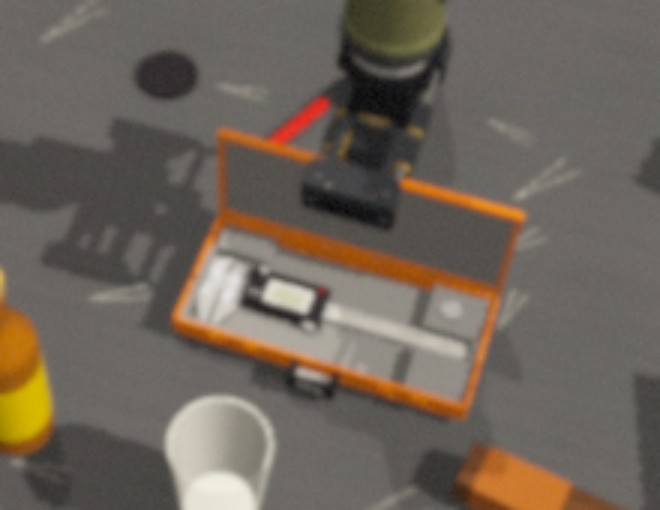

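The lid is upright, the finger is behind it and the caliper is undisturbed. I'll now follow the lid over.

>>> move_arm(
  rows=[
    {"xyz":[0,1.0,-0.6],"twist":[0,0,0],"grip":1},
    {"xyz":[0,1.9,-1.1],"twist":[0,0,0],"grip":1},
    {"xyz":[0,2.8,-1.2],"twist":[0,0,0],"grip":1},
    {"xyz":[0,3.7,-1.2],"twist":[0,0,0],"grip":1},
    {"xyz":[0,4.7,-1.2],"twist":[0,0,0],"grip":1},
  ],
)

```text
time: 16.6
position: [0.564, 0.1187, 0.1222]
tool_rot: [-2.264, -2.176, 0.003]
ft_force: [-3.7, -0.2, -0.2]
grip_width: 0.008
```

Run:
```python
from h import *
s=st();print((s['position'][:2]-cz['c'])@np.c_[cz['ex'],cz['ey']]);lid()
for p in ((-5,0,100),(15,0,83),(31.5,0,66.5)): tgt(case(*p)-[0,0,.0005],YAW)
```

```text
t 16.6 p [0.564  0.1187 0.1222] rot [-2.264 -2.176  0.003] f [-3.7 -0.2 -0.2] w 0.008
[-0.03329628 -0.00094877]
lid edge case mm -13.360499122307331 121.97938627537016 angle~ 1.1068532319017519 916
cm [0.12 2.61 1.1 ] twist [ 0.001 -0.001 -0.001]
cm [0.12 4.61 2.8 ] twist [ 0.001 -0.001 -0.001]
cm [0.12 6.25 4.45] twist [ 0.001 -0.001 -0.001]
```

>>> move_arm(
  rows=[
    {"xyz":[0.1,0.9,0.2],"twist":[0,0,0],"grip":1},
    {"xyz":[0.1,1.8,0.6],"twist":[0,0,0],"grip":1},
    {"xyz":[0.1,2.6,1.1],"twist":[0,0,0],"grip":1},
    {"xyz":[0.1,3.6,1.9],"twist":[0,0,0],"grip":1},
    {"xyz":[0.1,4.6,2.8],"twist":[0,0,0],"grip":1},
  ],
)

```text
time: 17.15
position: [0.6105, 0.1181, 0.0939]
tool_rot: [-2.265, -2.176, 0.001]
ft_force: [-4.0, 0.4, 2.7]
grip_width: 0.003
```

Run:
```python
from h import *
s=st();print((s['position'][:2]-cz['c'])@np.c_[cz['ex'],cz['ey']]);lid()
for p in ((31.5,0,66.5),(40,0,53)): tgt(case(*p)-[0,0,.0005],YAW)
```

```text
t 17.15 p [0.6105 0.1181 0.0939] rot [-2.265e+00 -2.176e+00  1.000e-03] f [-4.   0.4  2.7] w 0.003
[0.01320857 0.0003028 ]
lid edge case mm 35.31396963777581 78.21978508818368 angle~ 0.5133382310451309 609
cm [0.03 1.71 1.43] twist [-0.    -0.001 -0.001]
cm [0.03 2.56 2.78] twist [-0.    -0.001 -0.001]
```

>>> move_arm(
  rows=[
    {"xyz":[0,0.9,0.7],"twist":[0,0,0],"grip":1},
    {"xyz":[0,1.7,1.4],"twist":[0,0,0],"grip":1},
    {"xyz":[0,2.2,2.0],"twist":[0,0,0],"grip":1},
    {"xyz":[0,2.6,2.6],"twist":[0,0,0],"grip":1},
    {"xyz":[0,2.6,2.8],"twist":[0,0,0],"grip":1},
  ],
)

```text
time: 17.7
position: [0.6368, 0.1167, 0.0659]
tool_rot: [2.266, 2.176, 0.001]
ft_force: [0.7, 0.5, 1.6]
grip_width: 0.006
```

Run:
```python
from h import *
s=st();print((s['position'][:2]-cz['c'])@np.c_[cz['ex'],cz['ey']])
tgt(case(43,0,39)-[0,0,.0005],YAW)
```

```text
t 17.7 p [0.6368 0.1167 0.0659] rot [2.266e+00 2.176e+00 1.000e-03] f [0.7 0.5 1.6] w 0.006
[ 3.95644477e-02 -9.96599829e-05]
cm [0.01 0.34 1.54] twist [ 0.001 -0.    -0.001]
```

>>> move_arm(
  rows=[
    {"xyz":[0,0.5,0.3],"twist":[0,0,0],"grip":1},
    {"xyz":[0,0.5,0.6],"twist":[0,0,0],"grip":1},
    {"xyz":[0,0.5,0.8],"twist":[0,0,0],"grip":1},
    {"xyz":[0,0.5,0.95],"twist":[0,0,0],"grip":1},
    {"xyz":[0,0.5,1.05],"twist":[0,0,0],"grip":1},
  ],
)

```text
time: 18.2
position: [0.6409, 0.1166, 0.0562]
tool_rot: [2.265, 2.177, -0.0]
ft_force: [0.3, -0.7, 1.5]
grip_width: 0.008
```

>>> move_arm(
  rows=[
    {"xyz":[0,0,0.05],"twist":[0,0,0],"grip":1},
    {"xyz":[0,0,0.1],"twist":[0,0,0],"grip":1},
  ],
)

```text
time: 18.4
position: [0.6408, 0.1166, 0.0551]
tool_rot: [-2.265, -2.176, 0.001]
ft_force: [1.3, 0.2, 1.7]
grip_width: 0.005
```

>>> move_arm(
  rows=[
    {"xyz":[0,0,0.05],"twist":[0,0,0],"grip":1},
    {"xyz":[0,0,0.1],"twist":[0,0,0],"grip":1},
  ],
)

```text
time: 18.6
position: [0.6408, 0.1166, 0.0542]
tool_rot: [-2.265, -2.176, 0.001]
ft_force: [-0.1, -0.1, 2.7]
grip_width: 0.006
```

>>> move_arm(
  rows=[
    {"xyz":[0,0,0.05],"twist":[0,0,0],"grip":1},
    {"xyz":[0,0,0.1],"twist":[0,0,0],"grip":1},
  ],
)

```text
time: 18.8
position: [0.6408, 0.1167, 0.0533]
tool_rot: [-2.265, -2.176, 0.001]
ft_force: [-0.7, 0.3, 4.0]
grip_width: 0.005
```

>>> move_arm(
  rows=[
    {"xyz":[0,0,0.05],"twist":[0,0,0],"grip":1},
    {"xyz":[0,0,0.1],"twist":[0,0,0],"grip":1},
  ],
)

```text
time: 19.0
position: [0.6408, 0.1167, 0.0525]
tool_rot: [-2.265, -2.176, 0.001]
ft_force: [-0.9, -1.0, 6.5]
grip_width: 0.004
```

>>> move_arm(
  rows=[
    {"xyz":[0,0,0.05],"twist":[0,0,0],"grip":1},
    {"xyz":[0,0,0.1],"twist":[0,0,0],"grip":1},
  ],
)

```text
time: 19.2
position: [0.6409, 0.1167, 0.0517]
tool_rot: [-2.265, -2.177, 0.001]
ft_force: [-1.2, 0.1, 6.4]
grip_width: 0.006
```

>>> move_arm(
  rows=[
    {"xyz":[0,0,0.05],"twist":[0,0,0],"grip":1},
    {"xyz":[0,0,0.05],"twist":[0,0,0],"grip":1},
  ],
)

```text
time: 19.4
position: [0.6409, 0.1167, 0.0513]
tool_rot: [2.265, 2.176, -0.001]
ft_force: [0.3, -0.7, 7.0]
grip_width: 0.004
```

>>> move_arm(
  rows=[
    {"xyz":[0,0,0.05],"twist":[0,0,0],"grip":1},
    {"xyz":[0,0,0.1],"twist":[0,0,0],"grip":1},
  ],
)

```text
time: 19.6
position: [0.641, 0.1166, 0.0505]
tool_rot: [2.265, 2.176, -0.001]
ft_force: [-1.1, -1.7, 8.9]
grip_width: 0.009
```

>>> move_arm(
  rows=[
    {"xyz":[0,0,0.05],"twist":[0,0,0],"grip":1},
    {"xyz":[0,0,0.05],"twist":[0,0,0],"grip":1},
  ],
)

```text
time: 19.8
position: [0.641, 0.1167, 0.05]
tool_rot: [2.265, 2.176, -0.001]
ft_force: [0.2, -1.0, 6.5]
grip_width: 0.009
```

>>> move_arm(
  rows=[
    {"xyz":[0,0,0.05],"twist":[0,0,0],"grip":1},
    {"xyz":[0,0,0.05],"twist":[0,0,0],"grip":1},
  ],
)

```text
time: 20.0
position: [0.641, 0.1167, 0.0496]
tool_rot: [2.265, 2.176, -0.001]
ft_force: [-1.7, -1.2, 8.2]
grip_width: 0.005
```

>>> move_arm(
  rows=[
    {"xyz":[0,0,0.05],"twist":[0,0,0],"grip":1},
    {"xyz":[0,0,0.1],"twist":[0,0,0],"grip":1},
  ],
)

```text
time: 20.2
position: [0.6411, 0.1167, 0.0488]
tool_rot: [2.265, 2.176, -0.001]
ft_force: [-1.6, -1.4, 10.0]
grip_width: 0.01
```

>>> move_arm(
  rows=[
    {"xyz":[0,0,0.05],"twist":[0,0,0],"grip":1},
    {"xyz":[0,0,0.05],"twist":[0,0,0],"grip":1},
  ],
)

```text
time: 20.4
position: [0.6411, 0.1166, 0.0483]
tool_rot: [2.265, 2.176, -0.001]
ft_force: [-1.4, -1.1, 9.1]
grip_width: 0.006
```

>>> move_arm(
  rows=[
    {"xyz":[0,0,0.05],"twist":[0,0,0],"grip":1},
    {"xyz":[0,0,0.05],"twist":[0,0,0],"grip":1},
  ],
)

```text
time: 20.6
position: [0.6411, 0.1167, 0.048]
tool_rot: [2.265, 2.176, -0.001]
ft_force: [-2.2, -1.0, 9.4]
grip_width: 0.007
```

>>> move_arm(
  rows=[
    {"xyz":[0,0,0.05],"twist":[0,0,0],"grip":1},
    {"xyz":[0,0,0.1],"twist":[0,0,0],"grip":1},
  ],
)

```text
time: 20.8
position: [0.6412, 0.1167, 0.0469]
tool_rot: [2.265, 2.176, -0.0]
ft_force: [-1.3, -1.4, 10.8]
grip_width: 0.002
```

>>> move_arm(
  rows=[
    {"xyz":[0,0,0.05],"twist":[0,0,0],"grip":1},
    {"xyz":[0,0,0.05],"twist":[0,0,0],"grip":1},
  ],
)

```text
time: 21.0
position: [0.6412, 0.1167, 0.0466]
tool_rot: [2.265, 2.176, -0.0]
ft_force: [-0.6, -1.2, 9.9]
grip_width: 0.003
```

>>> move_arm(
  rows=[
    {"xyz":[0,0,0.05],"twist":[0,0,0],"grip":1},
    {"xyz":[0,0,0.05],"twist":[0,0,0],"grip":1},
  ],
)

```text
time: 21.2
position: [0.6412, 0.1167, 0.0463]
tool_rot: [2.265, 2.176, -0.0]
ft_force: [-2.7, -1.5, 12.3]
grip_width: 0.006
```

>>> move_arm(
  rows=[
    {"xyz":[0,0,0.05],"twist":[0,0,0],"grip":1},
    {"xyz":[0,0,0.05],"twist":[0,0,0],"grip":1},
  ],
)

```text
time: 21.4
position: [0.6412, 0.1167, 0.0459]
tool_rot: [2.265, 2.176, -0.001]
ft_force: [-2.4, -1.4, 12.5]
grip_width: 0.004
```

>>> move_arm(
  rows=[
    {"xyz":[0,0,0.05],"twist":[0,0,0],"grip":1},
    {"xyz":[0,0,0.05],"twist":[0,0,0],"grip":1},
  ],
)

```text
time: 21.6
position: [0.6412, 0.1167, 0.0456]
tool_rot: [2.265, 2.176, -0.001]
ft_force: [-2.0, -0.8, 13.3]
grip_width: 0.005
```

>>> move_arm(
  rows=[
    {"xyz":[0,0,0.05],"twist":[0,0,0],"grip":1},
    {"xyz":[0,0,0.05],"twist":[0,0,0],"grip":1},
  ],
)

```text
time: 21.8
position: [0.6412, 0.1167, 0.0453]
tool_rot: [2.265, 2.176, -0.001]
ft_force: [-2.4, -1.7, 14.0]
grip_width: 0.003
```

>>> move_arm(
  rows=[
    {"xyz":[0,0,0.05],"twist":[0,0,0],"grip":1},
    {"xyz":[0,0,0.05],"twist":[0,0,0],"grip":1},
  ],
)

```text
time: 22.0
position: [0.6412, 0.1167, 0.045]
tool_rot: [2.265, 2.176, -0.001]
ft_force: [-3.5, -1.9, 15.3]
grip_width: 0.004
```

>>> move_arm(
  rows=[
    {"xyz":[0,0,0.05],"twist":[0,0,0],"grip":1},
    {"xyz":[0,0,0.05],"twist":[0,0,0],"grip":1},
  ],
)

```text
time: 22.2
position: [0.6413, 0.1167, 0.0447]
tool_rot: [2.265, 2.176, -0.001]
ft_force: [-3.3, -2.2, 16.9]
grip_width: 0.005
```

>>> move_arm(
  rows=[
    {"xyz":[0,0,0.05],"twist":[0,0,0],"grip":1},
    {"xyz":[0,0,0.05],"twist":[0,0,0],"grip":1},
  ],
)

```text
time: 22.4
position: [0.6412, 0.1167, 0.0443]
tool_rot: [2.265, 2.176, -0.001]
ft_force: [-4.8, -1.1, 17.5]
grip_width: 0.007
```

Run:
```python
from h import *
st(); im,d,i=shot('top','t11.png'); C=cloud(i,d)
# lid-surface tilt from depth: orange pixels
hsv=cv2.cvtColor(im,cv2.COLOR_BGR2HSV); m=cv2.inRange(hsv,(3,110,60),(22,255,255)); P=C[(m>0)&(d>0)]
P=np.c_[(P[:,:2]-cz['c'])@np.c_[cz['ex'],cz['ey']],P[:,2]]*1000; P=P[(abs(P[:,0])<55)&(abs(P[:,1])<125)&(P[:,2]>25)&(P[:,2]<60)]
A=np.c_[P[:,:2],np.ones(len(P))]; w,*_=np.linalg.lstsq(A,P[:,2],rcond=None); print(len(P),'slope x,y, z0',w.round(4)); st()
```

```text
t 22.4 p [0.6412 0.1167 0.0443] rot [ 2.265e+00  2.176e+00 -1.000e-03] f [-4.8 -1.1 17.5] w 0.007
1107 slope x,y, z0 [-1.80000e-03  1.00000e-04  3.35123e+01]
t 22.45 p [0.6413 0.1167 0.0443] rot [ 2.265e+00  2.176e+00 -1.000e-03] f [-3.9 -2.2 17.6] w 0.005
```

>>> move_arm(
  rows=[
    {"xyz":[0,0,-0.3],"twist":[0,0,0],"grip":1},
    {"xyz":[0,0,-0.6],"twist":[0,0,0],"grip":1},
    {"xyz":[0,0,-1.0],"twist":[0,0,0],"grip":1},
    {"xyz":[0,0,-1.5],"twist":[0,0,0],"grip":1},
    {"xyz":[0,0,-2.0],"twist":[0,0,0],"grip":1},
  ],
)

```text
time: 22.95
position: [0.64, 0.1168, 0.0611]
tool_rot: [-2.264, -2.176, 0.003]
ft_force: [0.4, 0.3, 0.1]
grip_width: 0.008
```

```bash
cat >> h.py <<'E'
def flat(n='top',save=None):
    im,d,i=shot(n,save); C=cloud(i,d); hsv=cv2.cvtColor(im,cv2.COLOR_BGR2HSV); m=cv2.inRange(hsv,(3,110,60),(22,255,255)); P=C[(m>0)&(d>0)]
    P=np.c_[(P[:,:2]-cz['c'])@np.c_[cz['ex'],cz['ey']],P[:,2]]*1000; P=P[(abs(P[:,0])<55)&(abs(P[:,1])<125)&(P[:,2]>25)&(P[:,2]<70)]
    w,*_=np.linalg.lstsq(np.c_[P[:,:2],np.ones(len(P))],P[:,2],rcond=None); print(n,len(P),'slope x,y, z0',w.round(4))
E
python3 - <<'E'
from h import *
st(); flat(); flat('scene','s12.png'); st()
E
```

```text
t 22.95 p [0.64   0.1168 0.0611] rot [-2.264 -2.176  0.003] f [0.4 0.3 0.1] w 0.008
top 1079 slope x,y, z0 [8.80000e-03 4.00000e-04 3.94923e+01]
scene 2242 slope x,y, z0 [ 8.90000e-03 -6.00000e-04  4.06723e+01]
t 23.05 p [0.6409 0.1169 0.0621] rot [-2.265 -2.177  0.   ] f [ 0.   0.5 -0.7] w 0.007
```

The lid slope reads 0.009 with nothing touching it, so it is caught (uncaught would be over 0.03). I'll back off and do a last check.

>>> move_arm(
  rows=[
    {"xyz":[0,0,-4],"twist":[0,0,0],"grip":1},
    {"xyz":[0,0,-8],"twist":[0,0,0],"grip":1},
    {"xyz":[-4,0,-13],"twist":[0,0,0],"grip":1},
    {"xyz":[-9,0,-18],"twist":[0,0,0],"grip":1},
    {"xyz":[-12,0,-20],"twist":[0,0,0],"grip":1},
  ],
)

```text
time: 23.55
position: [0.6366, 0.0126, 0.2506]
tool_rot: [2.263, 2.179, 0.001]
ft_force: [0.4, -0.5, -0.2]
grip_width: 0.007
```

>>> move_arm(
  rows=[
    {"xyz":[0,0,0],"twist":[0,0,0],"grip":1},
    {"xyz":[0,0,0],"twist":[0,0,0],"grip":1},
    {"xyz":[0,0,0],"twist":[0,0,0],"grip":1},
    {"xyz":[0,0,0],"twist":[0,0,0],"grip":1},
    {"xyz":[0,0,0],"twist":[0,0,0],"grip":1},
  ],
)

```text
time: 24.05
position: [0.6361, 0.0139, 0.2474]
tool_rot: [-2.261, -2.178, 0.003]
ft_force: [0.0, -0.5, 1.2]
grip_width: 0.009
```

Run:
```python
from h import *
st(); flat('scene','s13.png'); flat('wrist','w13.png')
a=cv2.imread('pics/s13.png'); cv2.imwrite('pics/v13.png',a)
```

```text
t 24.05 p [0.6361 0.0139 0.2474] rot [-2.261 -2.178  0.003] f [ 0.  -0.5  1.2] w 0.009
scene 3351 slope x,y, z0 [ 5.30000e-03 -8.00000e-04  4.08584e+01]
wrist 18668 slope x,y, z0 [1.02000e-02 7.00000e-04 4.07638e+01]
```

View pics/v13.png

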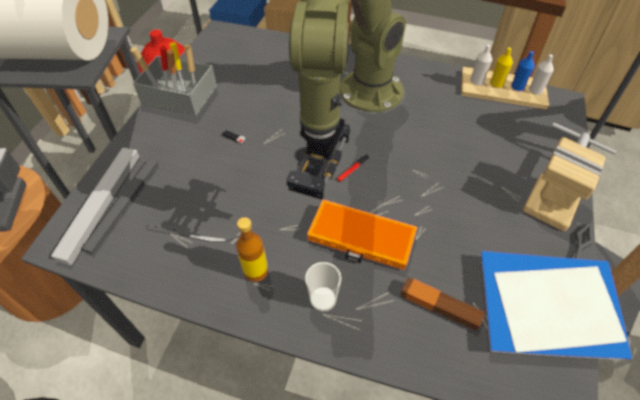

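The lid is shut, with the case at about (362,233). The bystanders are where they were in the first picture, apart from the lens cap, which the arm covers here, and the arm is clear.

```bash
python3 -c "
from h import *
st(); print(ctrl.close_job())"
```

```text
t 24.15 p [0.6364 0.0134 0.2478] rot [-2.263e+00 -2.177e+00  2.000e-03] f [-0.2  0.1 -0. ] w 0.006
the job is handed in; nothing more can be done
None
```

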